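# Open the interlocked carrier station

### The arm

A 6-joint arm with a two-finger parallel gripper is mounted at the origin on a cart in front of the work surface, level with it; the furniture and walls round the work are solid. World frame = base frame: x ahead of the robot, y to its left, z up, the work surface at z = 0. Lengths are in mm, angles in rad, forces in N, time in s.
With the tool pointing down it reaches from about 350 to 975 mm from the base axis. Payload 7.1 kg.
Tool frame: the origin (TCP) lies midway between the tips of the shut fingers; the grasp point (between the pads) lies 19 mm behind it (ctrl.tcp_to_grasp is the distance from the TCP to the grasp point, in mm); z points along the fingers, y is the line along which they close (so a half turn about z gives the same grasp; the last joint's range is limited). The gripper opens to 88 mm and grips with 3 to 60 N. Pads are 20 mm wide; open, the fingers measure 115 mm over their backs; the gripper's body (75 mm by 178 mm) begins 61 mm behind the grasp point.
Start: joints at [-0.019, 0.423, 1.63, -0, 1.089, -0.019], TCP at [624.984, 0.026, 222.675] pointing down, gripper open.
Joint ranges: [-3, 3], [-0.9, 2.11], [0.09, 2.58], [-1.31, 4.45], [0.11, 2.69], [-2.54, 2.54]. Speed limits (rad/s): [2.39, 2.39, 3.01, 3.14, 3.14, 3.14].

### API

Orientations are given as a rotation vector (axis times angle).
In Python, from workcell import get_obs, cams, ticket, boxes_of, ctrl gives the robot as it stands.
- The arm moves only by the shell command python3 -m creep 'ROWS' [OPENING]. ROWS is JSON, one flat list of numbers, 4 for each row, row after row: the shift along the world's x, y, z in m, then the turn about the world's z in rad. In form: [tx, ty, tz, spin, tx, ty, tz, spin, ...]. A call has 1 to 10 rows; each row is the pose to reach, as a shift and turn from the pose commanded when the call began; what a row does not reach only later rows make up. A row lasts 1/12 s, in which the tool goes at most 41.7 mm and 7.16 degrees, less where a joint would pass 70% of its speed; a pose out of reach is approached as far as the arm can. A call with a gripper value outside its range is refused whole. OPENING is the opening, from 0 (shut) to 1 (fully open), set as the call begins (- or left out, the last holds). The fingers move at their own pace and stop on an object; the grip force is fixed at half the most. Time passes only in rows, so rows that repeat a pose let the fingers close. It gives the time, the measured TCP pose, the force, the opening and the grip force at its end, in the units of the state.
- get_obs(): the state, without advancing time (a new reading comes with each control period).
- cams.get_image(name): name is "scene" or "side" or "wrist"; returns (picture, depth): 400x640x3 uint8, red, green, blue; 400x640 float32, mm along the optical axis (not along the pixel's ray), 0 where there is no reading.
- cams.get_calibration(name): a dict with "mtx" (3x3 intrinsics, pixels), "R" (3x3) and "t" (3): a world point X has camera coordinates R X + t; the wrist camera has in their place "mount" (4x4, takes a point from camera to tool coordinates, whose origin is the TCP and whose axes are the flange's). Camera axes: x right, y down, z forward; pixel columns grow to the right and rows downward; lengths in mm; the calibration is good to about 2 mm. A picture is of the moment at which its call begins: read the wrist's pose just before it. get_calibration takes no time and is no camera call.
- ticket.close_job(): hands the job in; it is judged then, once.
Trained networks look in the newest picture that a camera, given by its name, has taken for a name from the list of things; names that differ only in an ending like _2 or _b are one class to them, and where a whole thing is asked for, a point or a joint stands for the part that bears it (a point fixed in the world has none). Each returns a list of dicts, best first, with "score" (0 to 1); they miss things now and then, are a little off and sometimes report something else, mostly with a low value. They report only what shows in the picture. A call takes as long as a camera call.
- boxes_of(camera, target): "centre" ([column, row] in pixels, amid what is visible of it).
The state is a dict: "t": time; "qpos": joint angles; "qvel": joint speeds; "joint_torque": joint torques, N m; "ee_pos": TCP position; "orientation": TCP orientation; "ft_force": force on the tool from outside, world axes, zero at the start; "moment": the same for the moment, N m; "width": finger opening in mm; "grasp_force": force on a finger pad.
Only numpy, scipy, OpenCV 4.12 (cv2) and the standard library are available. Lean on these libraries where they do the work, as an engineer would, in place of code of your own. Each camera call takes 0.05 s, during which the arm holds its last target. There are 200 camera calls.

### The job

Open the carrier station: push its three levers fully over to the rear in whatever order its hidden interlock permits, feeling gently for the one that is free and never forcing a bolted one, then slide the nest cover fully open to the right by its post. Leave all three levers over and the cover open, let go, and leave the other things on the bench alone.

Things in the scene. Friction and masses are not known exactly. Their poses are not given: they have to be found in the camera images.
- station: Grey carrier station fixed on the bench, 170 mm deep (x) by 176 wide (y). Origin: centre of its underside; x to its rear, y to its left, z up. Front part (x -85 to +20): closed lever housing 60 mm high, three identical levers at y +56, 0, -56, pivots at x -33, z 55. Rear: nest with a sliding cover, rails 44 mm high. Over 20 N from the gripper or arm anywhere on it does damage.
- lever_left (a joint): Angle of the left lever about the station's y: 0 leaning 0.35 rad to the front (towards the robot), 0.35 upright, 0.7 fully over to the rear at its buffered end stop. Stays where left. A bolted lever stops at 0.06 to 0.11. A hidden interlock bolts all levers but one; the order differs each time and is found only by feel.
- knob_left (a point): Centre of the round black ball, 18 mm across, at the top of the left lever, 75 mm from its pivot; the rod below is 8 mm thick; both are polished and slippery. It can be pushed to the rear from its front side; the knob moves 51 mm and rises 5 mm half-way.
- lever_middle (a joint): Angle of the middle lever about the station's y: 0 leaning 0.35 rad to the front (towards the robot), 0.35 upright, 0.7 fully over to the rear at its buffered end stop. Stays where left. A bolted lever stops at 0.06 to 0.11. A lever fully over frees exactly one next lever; the third frees the cover.
- knob_middle (a point): Centre of the round black ball, 18 mm across, at the top of the middle lever, 75 mm from its pivot; the rod below is 8 mm thick; both are polished and slippery. It can be pushed to the rear from its front side; the knob moves 51 mm and rises 5 mm half-way.
- lever_right (a joint): Angle of the right lever about the station's y: 0 leaning 0.35 rad to the front (towards the robot), 0.35 upright, 0.7 fully over to the rear at its buffered end stop. Stays where left. A bolted lever stops at 0.06 to 0.11. The free lever takes about 2 N at its knob; a bolted one gives 3 to 8 mm there, then stops hard.
- knob_right (a point): Centre of the round black ball, 18 mm across, at the top of the right lever, 75 mm from its pivot; the rod below is 8 mm thick; both are polished and slippery. It can be pushed to the rear from its front side; the knob moves 51 mm and rises 5 mm half-way.
- cover (a joint): Travel of the sliding cover in m: 0 shut over the nest, 0.078 fully open (end stop), moving along the station's -y (to its right). It needs about 2 N when free; while bolted it gives only 4 to 6 mm.
- cover_post (a point): Point on the axis of the upright black post on the cover, 81 mm above the bench; the post is 12 mm thick with an 18 mm head, its top 93 mm above the bench, the cover plate's top 41 mm. When shut it stands at station x 52.5, y +42 mm, 32 mm behind the lever housing.
- tweezer_fine_foot (a point): fine steel tweezers lying flat just in front of the station, 15x126x10 mm; a bystander to be left alone; this is the centre of its underside.
- vial_tips_foot (a point): small white vial with a screw cap, near the front right corner of the station, 23x22x40 mm; a bystander to be left alone; this is the centre of its underside.
- spool_gold_foot (a point): wire spool lying flat, 51x51x25 mm; a bystander to be left alone; this is the centre of its underside.
- vial_flux_foot (a point): white vial with a dark screw cap, 31x30x62 mm; a bystander to be left alone; this is the centre of its underside.
- weight_0_foot (a point): metal calibration weight with a knob, 25x24x30 mm; a bystander to be left alone; this is the centre of its underside.

How it is judged (in metres and radians):
On the way, in this order (a step that is already met when the one before it is completed fails the run):
1. all three levers are fully over (value of joint each of lever_left, lever_middle, lever_right above 0.64 rad), for 0.2 s.
2. the cover is fully open (value of joint cover above 0.072 m), for 0.2 s.
At the end, for the whole second after the job is handed in: All three levers stand beyond 0.64 rad (of 0.7) and the cover is open by more than 72 mm (of 78), at rest (all of step 1 and value of joint cover above 0.072 m and velocity of joint cover between -0.01 and 0.01 m/s); the robot touches nothing.
It fails at once if the gripper or arm presses on the station with more than 20 N (contact force between any of the fingers, the arm and station above 20 N).
It fails at once if a bystander is moved by more than 20 mm (distance of any of tweezer_fine_foot, vial_tips_foot, spool_gold_foot, vial_flux_foot, weight_0_foot from where it was at the start of the episode above 0.02 m).
It also fails if it takes over 61 s, if anything falls off the work surface, if the arm or the gripper's body presses on something with over 40 N, if the wrist force passes 120 N, or if a joint passes its speed limit or range.

## Working session

There is one attempt and no reset: what is moved stays moved. The work goes in short steps, Python scripts to look and compute and a shell command to move; the robot and the scene stay as the last step left them, time stands still between calls to the robot, and variables do not carry over. Pictures are saved under pics/ and viewed, at most 10 in all, crops included, and the job is handed in when it is done.

```bash
mkdir -p pics; ls; cat > h.py <<'E'
import numpy as np, cv2
from workcell import get_obs, cams, ticket, boxes_of, ctrl
from scipy.spatial.transform import Rotation as Ro
def w(cam,px,d,o=None):
    c=cams.get_calibration(cam); p=np.linalg.inv(c["mtx"])@np.array([px[0],px[1],1.])*d
    if "R" in c: return c["R"].T@(p-c["t"])
    p=(c["mount"]@np.r_[p,1])[:3]; return Ro.from_rotvec(o["orientation"]).apply(p)+o["ee_pos"]
E
python3 - <<'E'
from h import *
for cam in ["scene","side","wrist"]:
    o=get_obs(); im,d=cams.get_image(cam); cv2.imwrite(f"pics/{cam}0.png",im[:,:,::-1]); np.save(f"{cam}.npy",d)
    for n in ["station","knob_left","cover_post","tweezer_fine_foot","vial_tips_foot"]:
        for b in boxes_of(cam,n)[:4]:
            c=b["centre"]; z=np.median(d[int(c[1])-1:int(c[1])+2,int(c[0])-1:int(c[0])+2])
            print(cam,n,round(b["score"],2),np.round(c),w(cam,c,z,o).round())
print(get_obs())
E
```

```text
pics
scene station 0.84 [410. 259.] [ 560. -121.   58.]
scene knob_left 0.52 [385. 238.] [536. -61.  91.]
scene cover_post 0.89 [408. 231.] [632. -51.  59.]
scene tweezer_fine_foot 0.61 [378. 290.] [ 477. -109.    4.]
scene vial_tips_foot 0.66 [418. 304.] [ 490. -211.   35.]
scene vial_tips_foot 0.47 [411. 231.] [640. -53.  56.]
side station 0.66 [335. 189.] [547. -35.  58.]
side station 0.49 [355. 160.] [ 544. -161.  123.]
side knob_left 0.44 [341. 175.] [ 601. -169.   55.]
side cover_post 0.63 [314. 187.] [630. -38.  47.]
side tweezer_fine_foot 0.22 [340. 170.] [ 859. -631. -114.]
side vial_tips_foot 0.6 [371. 190.] [ 491. -192.   13.]
wrist station 0.97 [300. 248.] [600. -63.  60.]
wrist knob_left 0.46 [250. 241.] [548. -50.  71.]
wrist cover_post 0.62 [331. 225.] [635. -39.  51.]
wrist tweezer_fine_foot 0.75 [194. 243.] [460. -76.  10.]
wrist tweezer_fine_foot 0.58 [107.  39.] [396. 158.  21.]
wrist vial_tips_foot 0.59 [223. 338.] [ 498. -195.   40.]
{'t': 0.9, 'qpos': array([-1.90250113e-02,  4.23068110e-01,  1.62988504e+00, -6.27972644e-06,
        1.08858401e+00, -1.90253266e-02]), 'qvel': array([ 0.00102108, -0.00199831,  0.00237143,  0.00069853,  0.00051193,
       -0.00071993]), 'joint_torque': array([-2.13562358e-03, -5.44564962e+01, -2.74049324e+01,  6.43853517e-02,
        1.67513645e-02, -2.67985706e-05]), 'ee_pos': array([6.25000601e+02, 8.35258229e-03, 2.22700879e+02]), 'orientation': array([2.22140688e+00, 2.22141405e+00, 5.41612929e-05]), 'ft_force': array([ 0.52648606, -0.08639697, -0.9695121 ]), 'moment': array([-0.00265697,  0.00020721, -0.02788539]), 'grasp_force': 0.0, 'width': 87.79256104719707}
```

View pics/wrist0.png

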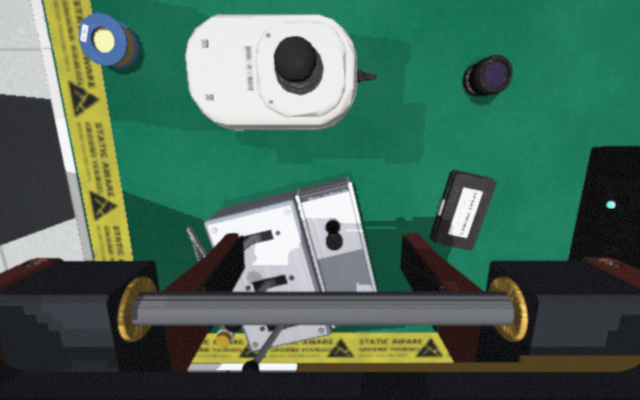

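View pics/scene0.png

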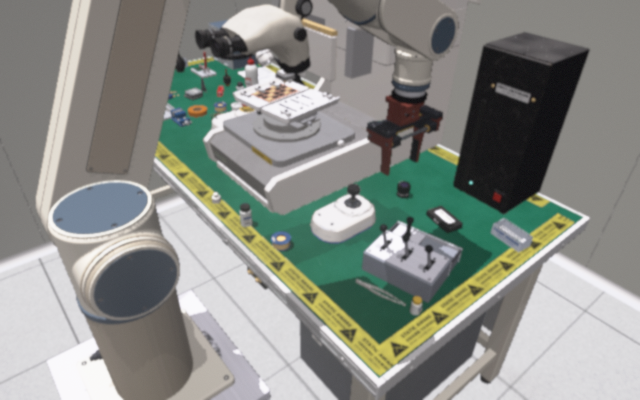

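```bash
python3 -m creep '[-0.03,-0.03,0,0, -0.05,-0.06,0,0, -0.06,-0.09,0,0, -0.06,-0.12,0,0, -0.06,-0.12,0,0,-0.06,-0.12,0,0]' 0
python3 - <<'E'
from h import *
o=get_obs(); im,d=cams.get_image("wrist"); cv2.imwrite("pics/w1.png",im[:,:,::-1]); np.save("w1.npy",d)
for n in ["knob_left","cover_post","station","tweezer_fine_foot","vial_tips_foot"]:
    for b in boxes_of("wrist",n)[:5]:
        c=b["centre"]; z=np.median(d[int(c[1])-1:int(c[1])+2,int(c[0])-1:int(c[0])+2])
        print(n,round(b["score"],2),np.round(c),w("wrist",c,z,o).round())
c=cams.get_calibration("wrist"); v,u=np.mgrid[0:400,0:640]
P=np.stack([u,v,np.ones_like(u)],-1).reshape(-1,3)@np.linalg.inv(c["mtx"]).T*d.reshape(-1,1)
P=P@c["mount"][:3,:3].T+c["mount"][:3,3]; P=Ro.from_rotvec(o["orientation"]).apply(P)+o["ee_pos"]
np.save("P1.npy",P)
m=(d.ravel()>0)&(P[:,0]>400)&(P[:,0]<750)&(P[:,1]>-280)&(P[:,1]<60)
def rect(lo,hi):
    s=m&(P[:,2]>lo)&(P[:,2]<hi); k=np.zeros(400*640,np.uint8); k[s]=1
    n,l,st,_=cv2.connectedComponentsWithStats(k.reshape(400,640)); i=1+st[1:,4].argmax(); q=P[(l==i).ravel()]
    print(lo,hi,len(q),cv2.minAreaRect(q[:,:2].astype(np.float32)),q[:,2].mean())
rect(54,66); rect(36,48); rect(34,66)
s=m&(P[:,2]>112)&(P[:,2]<150); k=s.reshape(400,640).astype(np.uint8)
n,l,st,ce=cv2.connectedComponentsWithStats(k)
for i in range(1,n):
    if st[i,4]>15: q=P[(l==i).ravel()]; print("knob?",st[i,4],ce[i].round(),q.mean(0).round(1),q[:,2].max().round(1))
print(o["ee_pos"])
E
```

```text
t: 1.4
ee_pos: [564.9, -121.2, 222.8]
orientation: [2.224, 2.218, 0.001]
ft_force: [0.4, 0.1, -0.4]
width: 51.3
grasp_force: 0.0
knob_left 0.58 [281. 130.] [533. -55. 133.]
cover_post 0.57 [389. 118.] [631. -45.  66.]
cover_post 0.28 [281. 132.] [533. -57. 133.]
station 0.61 [349. 163.] [593. -90.  60.]
station 0.25 [316. 249.] [ 560. -163.  116.]
tweezer_fine_foot 0.72 [232. 141.] [459. -69.  11.]
vial_tips_foot 0.18 [298. 188.] [ 540. -115.   62.]
54 66 14239 ((564.6700439453125, -105.11479949951172), (104.87630462646484, 175.12510681152344), 14.161832809448242) 59.773724171830274
36 48 5056 ((647.806640625, -84.64037322998047), (64.46372985839844, 175.7218017578125), 14.309887886047363) 41.85342672100596
34 66 21346 ((596.434326171875, -97.44361877441406), (170.6339111328125, 176.17849731445312), 14.20308780670166) 53.195979495210935
knob? 404 [276. 132.] [528.1 -57.1 131.6] 136.4
knob? 356 [294. 198.] [ 541.1 -110.3  131. ] 135.9
knob? 340 [310. 256.] [ 554.  -163.7  129.8] 135.3
[ 564.93566846 -121.15329748  222.84155045]
```

View pics/w1.png

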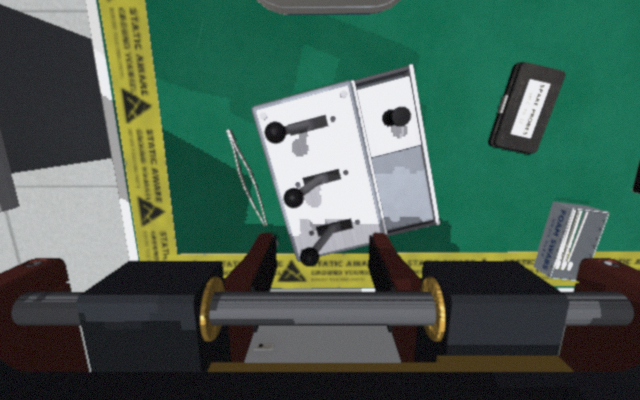

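```bash
python3 -m creep '[-0.025,0.018,0,0.12, -0.05,0.036,0,0.248, -0.07,0.055,-0.02,0.248, -0.07,0.055,-0.06,0.248, -0.07,0.055,-0.1,0.248, -0.07,0.055,-0.105,0.248,-0.07,0.055,-0.105,0.248]' 0
python3 -m creep '[0,0,0,0]'
python3 - <<'E'
from h import *
im,d=cams.get_image("side"); cv2.imwrite("pics/s1.png",cv2.resize(im[120:260,240:440,::-1],None,fx=4,fy=4))
im,d=cams.get_image("wrist"); cv2.imwrite("pics/w2.png",im[:,:,::-1])
E
```

```text
t: 2.28
ee_pos: [493.4, -64.1, 116.0]
orientation: [-1.925, -2.476, 0.004]
ft_force: [0.6, -0.4, 0.8]
width: 0.4
grasp_force: 0.0
t: 2.37
ee_pos: [495.8, -64.8, 118.6]
orientation: [1.929, 2.479, 0.0]
ft_force: [-0.7, 0.2, -0.1]
width: 0.4
grasp_force: 0.0
```

View pics/s1.png

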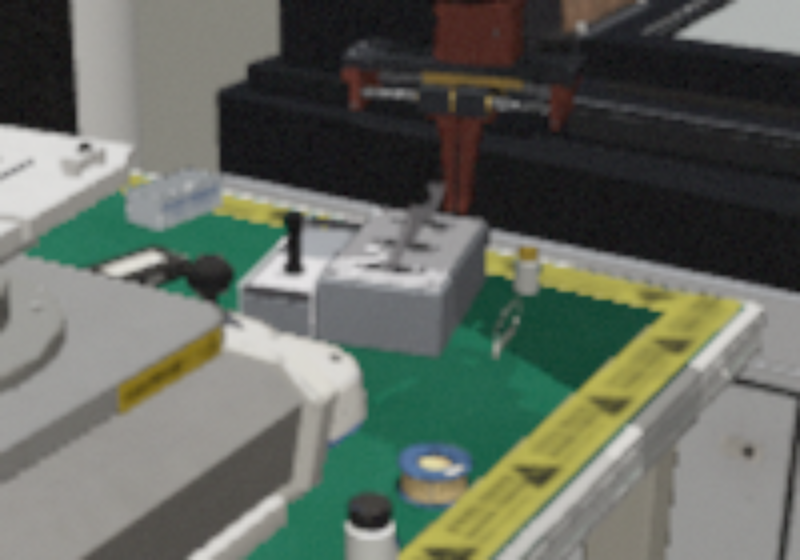

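View pics/w2.png

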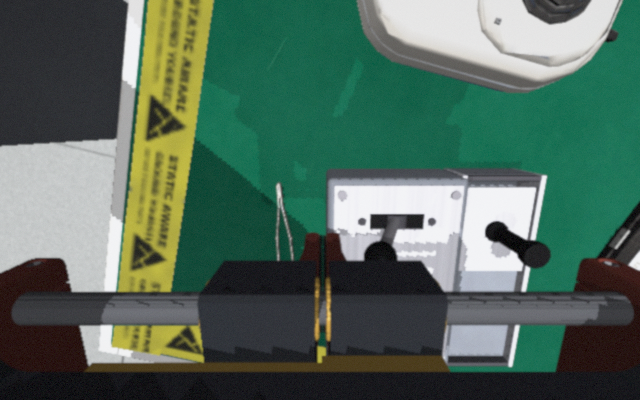

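```bash
python3 -m creep '[0.003,0.0007,0,0, 0.006,0.0015,0,0, 0.006,0.0015,0,0]' | grep -E "t:|pos|ft"
for i in 1; do python3 -m creep '[0.001,0.00025,0,0, 0.002,0.0005,0,0]'| grep -E "pos|ft"; python3 -m creep '[0.001,0.00025,0,0, 0.002,0.0005,0,0]'| grep -E "pos|ft"; done
```

```text
t: 2.72
ee_pos: [502.6, -63.6, 118.9]
ft_force: [-1.2, 0.9, 0.6]
ee_pos: [503.2, -63.0, 118.0]
ft_force: [-0.4, -1.3, -0.1]
ee_pos: [505.1, -62.5, 117.7]
ft_force: [0.7, -0.6, 0.1]
```

```bash
for i in 1; do python3 -m creep '[0.001,0.00025,0,0, 0.002,0.0005,0,0]'| grep -E "pos|ft"; python3 -m creep '[0.001,0.00025,0,0, 0.002,0.0005,0,0]'| grep -E "pos|ft"; done
```

```text
ee_pos: [507.0, -62.0, 117.6]
ft_force: [-0.3, -0.7, 0.3]
ee_pos: [509.0, -61.4, 117.6]
ft_force: [-0.8, 0.2, 0.9]
```

```bash
python3 -m creep '[0.001,0.00025,0,0]'| grep -E "pos|ft";python3 -m creep '[0.001,0.00025,0,0]'| grep -E "pos|ft"; python3 -m creep '[0,0,0,0]'| grep -E "pos|ft"
```

```text
ee_pos: [509.5, -61.2, 117.5]
ft_force: [-2.6, -1.8, 1.2]
ee_pos: [510.3, -61.0, 117.5]
ft_force: [-3.3, -0.8, 1.8]
ee_pos: [510.6, -60.9, 117.5]
ft_force: [-3.2, -1.0, 0.4]
```

```bash
python3 -m creep '[0.001,0.00025,0,0]'| grep -E "pos|ft";python3 -m creep '[0.001,0.00025,0,0]'| grep -E "pos|ft"; python3 -m creep '[0,0,0,0]'| grep -E "pos|ft"
```

```text
ee_pos: [511.5, -60.7, 117.5]
ft_force: [-1.9, -1.1, 1.3]
ee_pos: [512.7, -60.5, 117.6]
ft_force: [-3.2, -0.7, 1.4]
ee_pos: [513.1, -60.4, 117.7]
ft_force: [-1.5, 0.5, 1.8]
```

```bash
python3 -m creep '[0.001,0.00025,0,0]'| grep -E "pos|ft";python3 -m creep '[0.001,0.00025,0,0]'| grep -E "pos|ft"; python3 -m creep '[0,0,0,0]'| grep -E "pos|ft"
```

```text
ee_pos: [513.9, -60.2, 117.7]
ft_force: [-2.2, -0.5, 1.4]
ee_pos: [515.0, -60.0, 117.7]
ft_force: [-2.5, -0.2, 1.3]
ee_pos: [515.3, -59.9, 117.7]
ft_force: [-1.7, -0.6, 1.9]
```

```bash
python3 -m creep '[0.001,0.00025,0,0]'| grep -E "pos|ft";python3 -m creep '[0,0,0,0]'| grep -E "pos|ft"
```

```text
ee_pos: [516.0, -59.7, 117.7]
ft_force: [-2.5, -1.1, 1.9]
ee_pos: [516.2, -59.7, 117.7]
ft_force: [-1.7, -0.5, 1.2]
```

```bash
python3 -m creep '[0.001,0.00025,0,0]'| grep -E "pos|ft"; python3 -m creep '[0.001,0.00025,0,0]'| grep -E "pos|ft"
```

```text
ee_pos: [516.9, -59.5, 117.7]
ft_force: [-2.1, -1.2, 0.8]
ee_pos: [518.1, -59.2, 117.7]
ft_force: [-3.0, -1.2, 1.3]
```

```bash
python3 -m creep '[0.001,0.00025,0,0]'| grep -E "pos|ft"; python3 -m creep '[0.001,0.00025,0,0]'| grep -E "pos|ft"
```

```text
ee_pos: [519.1, -59.0, 117.7]
ft_force: [-2.8, 0.4, 1.9]
ee_pos: [520.2, -58.7, 117.7]
ft_force: [-1.3, 0.0, 0.8]
```

```bash
python3 -m creep '[0.003,0.00076,0,0, 0.006,0.0015,0.001,0, 0.009,0.0023,0.002,0, 0.012,0.003,0.002,0, 0.015,0.0038,0.003,0, 0.018,0.0045,0.003,0, 0.021,0.0053,0.003,0, 0.024,0.006,0.003,0]'| grep -E "pos|ft"; python3 -m creep '[0.002,0.0005,0,0,0.004,0.001,-0.001,0,0.006,0.0015,-0.002,0,0.008,0.002,-0.002,0]'| grep -E "pos|ft"
```

```text
ee_pos: [544.4, -52.6, 120.8]
ft_force: [-2.0, -0.9, 0.7]
ee_pos: [552.0, -50.7, 118.4]
ft_force: [-1.2, -0.5, -0.3]
```

```bash
python3 -m creep '[0.001,0.00025,0,0,0.002,0.0005,0,0,0.003,0.00075,0,0]'| grep -E "pos|ft"; python3 -m creep '[0.001,0.00025,0,0,0.002,0.0005,0,0]'| grep -E "pos|ft"
```

```text
ee_pos: [554.8, -50.0, 118.4]
ft_force: [-1.4, -1.1, -1.2]
ee_pos: [556.8, -49.4, 118.6]
ft_force: [-2.5, 0.0, -0.9]
```

```bash
python3 -m creep '[0.001,0.00025,0,0]'| grep -E "pos|ft"; python3 -m creep '[0.0,0.000,0,0]'| grep -E "pos|ft"
```

```text
ee_pos: [557.9, -49.2, 118.6]
ft_force: [-4.9, -0.5, -1.8]
ee_pos: [557.8, -49.2, 118.6]
ft_force: [-3.0, -0.8, -0.4]
```

```bash
python3 -m creep '[0.001,0.00025,0,0]'| grep -E "pos|ft"; python3 -m creep '[0.0,0.000,0,0]'| grep -E "pos|ft"
```

```text
ee_pos: [558.1, -49.1, 118.5]
ft_force: [-7.1, -2.9, 1.3]
ee_pos: [558.1, -49.1, 118.5]
ft_force: [-5.5, -2.2, 1.3]
```

```bash
python3 -m creep '[0.001,0.00025,0,0]'| grep -E "pos|ft"; python3 -m creep '[0.0,0.000,0,0]'| grep -E "t:|pos|ft"
```

```text
ee_pos: [558.3, -49.0, 118.4]
ft_force: [-9.3, -4.5, 3.8]
t: 6.55
ee_pos: [558.3, -49.0, 118.4]
ft_force: [-7.6, -2.1, 3.1]
```

```bash
python3 -m creep '[-0.015,-0.0037,0,0, -0.035,-0.009,0,0, -0.056,-0.0135,0,0, -0.056,-0.0135,0,0, -0.05,-0.035,0,0, -0.043,-0.06,0,0, -0.04,-0.067,0,0, -0.04,-0.067,0,0]'| grep -E "pos|ft"; python3 -m creep '[0.001,0.00025,0,0,0.002,0.0005,0,0]'| grep -E "pos|ft"; python3 -m creep '[0.001,0.00025,0,0]'| grep -E "pos|ft";python3 -m creep '[0.001,0.00025,0,0,0.001,0.00025,0,0]'| grep -E "pos|ft"
```

```text
ee_pos: [522.2, -117.2, 119.3]
ft_force: [-0.3, -0.8, -0.7]
ee_pos: [522.0, -114.5, 118.6]
ft_force: [-0.5, -0.4, -0.5]
ee_pos: [522.5, -114.1, 118.5]
ft_force: [-3.4, -1.2, 1.9]
ee_pos: [523.5, -113.9, 118.5]
ft_force: [-1.7, 1.1, 0.7]
```

Contact at about x = 522.3. Feel onwards.

```bash
for i in 1; do python3 -m creep '[0.001,0.00025,0,0,0.001,0.00025,0,0]'| grep -E "pos|ft"; python3 -m creep '[0.001,0.00025,0,0,0.001,0.00025,0,0]'| grep -E "pos|ft";done
```

```text
ee_pos: [524.8, -114.1, 118.6]
ft_force: [-3.1, 0.5, 1.3]
ee_pos: [526.1, -114.1, 118.7]
ft_force: [-1.8, 0.3, 0.9]
```

```bash
python3 -m creep '[0.001,0.00025,0,0,0.001,0.00025,0,0]'| grep -E "pos|ft"; python3 -m creep '[0.001,0.00025,0,0,0.001,0.00025,0,0]'| grep -E "pos|ft"
```

```text
ee_pos: [527.2, -114.0, 118.7]
ft_force: [-2.6, -0.1, 1.1]
ee_pos: [528.2, -113.8, 118.7]
ft_force: [-1.0, 0.1, 1.0]
```

```bash
python3 -m creep '[0.001,0.00025,0,0,0.001,0.00025,0,0]'| grep -E "pos|ft"; python3 -m creep '[0.001,0.00025,0,0,0.001,0.00025,0,0]'| grep -E "pos|ft"
```

```text
ee_pos: [529.2, -113.5, 118.7]
ft_force: [-2.1, -0.8, 0.4]
ee_pos: [530.2, -113.2, 118.7]
ft_force: [-1.3, -0.3, 1.3]
```

```bash
python3 -m creep '[0.001,0.00025,0,0,0.001,0.00025,0,0]'| grep -E "pos|ft"; python3 -m creep '[0.001,0.00025,0,0,0.001,0.00025,0,0]'| grep -E "pos|ft"
```

```text
ee_pos: [531.2, -112.9, 118.7]
ft_force: [-1.7, -0.6, 0.4]
ee_pos: [532.2, -112.7, 118.7]
ft_force: [-1.7, -1.1, 1.4]
```

```bash
python3 -m creep '[0.003,0.00076,0,0, 0.006,0.0015,0.001,0, 0.009,0.0023,0.002,0, 0.012,0.003,0.002,0, 0.015,0.0038,0.002,0, 0.018,0.0045,0.002,0, 0.021,0.0053,0.002,0, 0.024,0.006,0.002,0]'| grep -E "pos|ft"; python3 -m creep '[0.002,0.0005,0,0,0.004,0.001,-0.001,0,0.006,0.0015,-0.002,0,0.008,0.002,-0.002,0]'| grep -E "pos|ft"; python3 -m creep '[0.001,0.00025,0,0,0.002,0.0005,0,0,0.003,0.00075,0,0,0.004,0.001,0,0]'| grep -E "pos|ft"
```

```text
ee_pos: [556.4, -106.6, 120.7]
ft_force: [-2.0, -0.6, 1.1]
ee_pos: [563.9, -104.7, 118.4]
ft_force: [-2.4, -0.6, -0.9]
ee_pos: [567.8, -103.7, 118.5]
ft_force: [-1.9, -0.6, -1.2]
```

```bash
python3 -m creep '[0.001,0.00025,0,0,0.001,0.00025,0,0]'| grep -E "pos|ft"; python3 -m creep '[0.001,0.00025,0,0,0.001,0.00025,0,0]'| grep -E "pos|ft"
```

```text
ee_pos: [569.1, -103.4, 118.7]
ft_force: [-2.6, -1.4, -2.2]
ee_pos: [570.1, -103.2, 118.7]
ft_force: [-1.1, 0.2, -1.6]
```

```bash
python3 -m creep '[0.001,0.00025,0,0,0.001,0.00025,0,0]'| grep -E "pos|ft"; python3 -m creep '[0.001,0.00025,0,0,0.001,0.00025,0,0]'| grep -E "pos|ft"
```

```text
ee_pos: [571.1, -102.9, 118.7]
ft_force: [-2.2, -0.6, -1.0]
ee_pos: [571.6, -102.8, 118.6]
ft_force: [-3.7, -0.6, -0.1]
```

```bash
python3 -m creep '[0.001,0.00025,0,0,0.001,0.00025,0,0]'| grep -E "t:|pos|ft"
```

```text
t: 11.13
ee_pos: [571.8, -102.7, 118.5]
ft_force: [-6.6, -2.3, 1.4]
```

```bash
python3 -m creep '[0.001,0.00025,0,0,0.001,0.00025,0,0]'| grep -E "t:|pos|ft"; python3 -m creep '[-0.015,-0.0037,0,0, -0.035,-0.009,0,0, -0.057,-0.014,0,0, -0.057,-0.014,0,0, -0.051,-0.035,0,0, -0.045,-0.06,0,0, -0.042,-0.067,0,0, -0.042,-0.067,0,0,-0.042,-0.067,0,0]'| grep -E "pos|ft"; python3 -m creep '[0.001,0.00025,0,0,0.002,0.0005,0,0]'| grep -E "pos|ft"; python3 -m creep '[0.001,0.00025,0,0]'| grep -E "pos|ft";python3 -m creep '[0.001,0.00025,0,0,0.001,0.00025,0,0]'| grep -E "pos|ft"
```

```text
t: 11.3
ee_pos: [572.0, -102.6, 118.4]
ft_force: [-8.8, -3.3, 3.6]
ee_pos: [532.6, -169.2, 118.7]
ft_force: [0.3, -0.3, 0.3]
ee_pos: [533.8, -167.7, 118.6]
ft_force: [0.3, -0.3, -0.0]
ee_pos: [534.9, -167.6, 118.6]
ft_force: [-2.5, -0.1, -0.4]
ee_pos: [535.6, -167.6, 118.5]
ft_force: [-1.8, -0.2, 0.4]
```

```bash
python3 -m creep '[0.002,0.0005,0,0, 0.004,0.001,0,0, 0.006,0.0015,0,0,0.008,0.002,0,0, 0.01,0.0025,0,0]'| grep -E "pos|ft"
```

```text
ee_pos: [546.3, -165.7, 118.7]
ft_force: [-2.2, -0.4, 1.9]
```

```bash
python3 -m creep '[0.003,0.00076,0,0, 0.006,0.0015,0.001,0, 0.009,0.0023,0.002,0, 0.012,0.003,0.002,0, 0.015,0.0038,0.002,0, 0.018,0.0045,0.002,0, 0.021,0.0053,0.002,0, 0.024,0.006,0.002,0]'| grep -E "pos|ft"; python3 -m creep '[0.002,0.0005,0,0,0.004,0.001,-0.001,0,0.006,0.0015,-0.002,0,0.007,0.00175,-0.002,0]'| grep -E "pos|ft"; python3 -m creep '[0.001,0.00025,0,0,0.002,0.0005,0,0,0.003,0.00075,0,0]'| grep -E "pos|ft"
```

```text
ee_pos: [570.4, -159.6, 120.7]
ft_force: [-1.1, -0.3, 1.7]
ee_pos: [577.1, -157.9, 118.4]
ft_force: [-1.8, -0.5, 1.1]
ee_pos: [579.7, -157.1, 118.4]
ft_force: [-1.7, 0.4, -1.5]
```

```bash
python3 -m creep '[0.001,0.00025,0,0,0.002,0.0005,0,0]'| grep -E "pos|ft"; python3 -m creep '[0.001,0.00025,0,0,0.002,0.0005,0,0,0.002,0.0005,0,0]'| grep -E "t:|pos|ft"
```

```text
ee_pos: [581.8, -156.7, 118.5]
ft_force: [-2.7, -0.3, -1.1]
t: 14.55
ee_pos: [584.2, -156.2, 118.7]
ft_force: [-1.3, -0.2, -0.5]
```

```bash
python3 -m creep '[0.001,0.00025,0,0,0.001,0.00025,0,0]'| grep -E "pos|ft"; python3 -m creep '[0.001,0.00025,0,0,0.001,0.00025,0,0]'| grep -E "t:|pos|ft"
```

```text
ee_pos: [584.9, -156.0, 118.7]
ft_force: [-2.1, -1.6, -1.1]
t: 14.88
ee_pos: [585.1, -155.9, 118.5]
ft_force: [-6.5, -2.8, 1.2]
```

```bash
python3 -m creep '[0.001,0.00025,0,0,0.001,0.00025,0,0]'| grep -E "t:|pos|ft"
```

```text
t: 15.05
ee_pos: [585.4, -155.8, 118.5]
ft_force: [-7.6, -2.0, 3.0]
```

```bash
python3 -m creep '[-0.01,-0.0025,0,0, -0.012,-0.003,0.03,0, -0.012,-0.003,0.07,0, -0.012,-0.003,0.105,0, -0.012,-0.003,0.105,0,-0.012,-0.003,0.105,0]'| grep -E "pos|ft"
python3 - <<'E'
from h import *
o=get_obs(); im,d=cams.get_image("wrist"); cv2.imwrite("pics/w3.png",im[:,:,::-1])
print(o["ee_pos"])
c=cams.get_calibration("wrist"); v,u=np.mgrid[0:400,0:640]
P=np.stack([u,v,np.ones_like(u)],-1).reshape(-1,3)@np.linalg.inv(c["mtx"]).T*d.reshape(-1,1)
P=P@c["mount"][:3,:3].T+c["mount"][:3,3]; P=Ro.from_rotvec(o["orientation"]).apply(P)+o["ee_pos"]
a=np.deg2rad(14.2); Q=P-[596.4,-97.4,0]; Q=np.c_[Q[:,0]*np.cos(a)+Q[:,1]*np.sin(a),-Q[:,0]*np.sin(a)+Q[:,1]*np.cos(a),Q[:,2]]
for lo,hi,x0,x1 in [(112,145,-90,20),(84,100,30,80)]:
    k=((d.ravel()>0)&(Q[:,2]>lo)&(Q[:,2]<hi)&(Q[:,0]>x0)&(Q[:,0]<x1)&(abs(Q[:,1])<90)).reshape(400,640).astype(np.uint8)
    n,l,st,ce=cv2.connectedComponentsWithStats(k)
    for i in range(1,n):
        if st[i,4]>15: q=Q[(l==i).ravel()]; print(st[i,4],ce[i].round(),q.mean(0).round(1),q.min(0).round(),q.max(0).round())
E
```

```text
ee_pos: [576.8, -159.0, 226.6]
ft_force: [-0.3, 0.1, 0.1]
[ 576.8477852  -158.96106477  226.56401455]
457 [355.  70.] [ -8.2  55.1 131.2] [-16.  47. 112.] [  1.  64. 136.]
380 [353. 143.] [ -8.1   0.3 131.2] [-17.  -8. 112.] [  1.   9. 136.]
342 [352. 208.] [ -8.1 -54.5 130.7] [-16. -64. 113.] [  1. -47. 136.]
349 [416.  94.] [51.4 41.8 92.6] [44. 33. 85.] [61. 51. 95.]
```

View pics/w3.png

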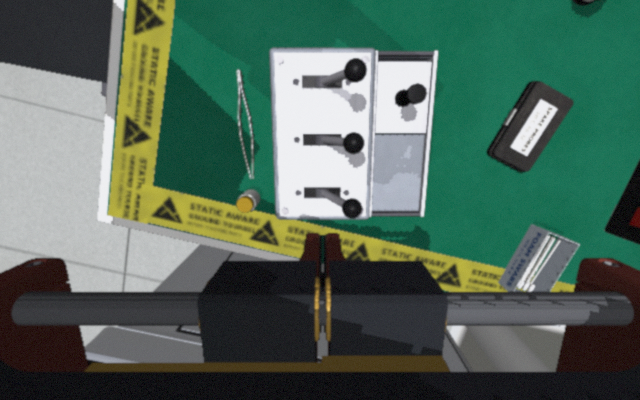

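```bash
python3 -m creep '[0.014,0.035,0,0, 0.028,0.071,0,0, 0.042,0.107,0,0, 0.055,0.141,0,0, 0.055,0.141,-0.03,0, 0.055,0.141,-0.07,0, 0.055,0.141,-0.11,0, 0.055,0.141,-0.14,0,0.055,0.141,-0.151,0,0.055,0.141,-0.151,0]'| grep -E "t:|pos|ft"; python3 -m creep '[0,0,0,0,0.001,-0.003,0,0,0.001,-0.004,0,0]'| grep -E "pos|ft"
```

```text
t: 16.43
ee_pos: [626.7, -17.3, 68.3]
ft_force: [0.3, -0.4, 0.5]
ee_pos: [632.7, -21.9, 74.9]
ft_force: [0.5, -1.0, 1.3]
```

```bash
for i in 1; do python3 -m creep '[0.00025,-0.001,0,0,0.0005,-0.002,0,0]'| grep -E "pos|ft"; python3 -m creep '[0.00025,-0.001,0,0,0.0005,-0.002,0,0]'| grep -E "pos|ft"; python3 -m creep '[0.00025,-0.001,0,0,0.0005,-0.002,0,0]'| grep -E "pos|ft";done
```

```text
ee_pos: [632.4, -23.8, 74.2]
ft_force: [-0.2, -0.1, 0.7]
ee_pos: [632.2, -25.5, 73.3]
ft_force: [-0.7, 1.5, 0.5]
ee_pos: [632.5, -27.4, 72.8]
ft_force: [-0.4, 2.6, 1.7]
```

```bash
python3 -m creep '[0.0005,-0.002,0,0,0.001,-0.004,0,0,0.0015,-0.006,0,0,0.002,-0.008,0,0,0.0025,-0.01,0,0]'| grep -E "pos|ft"
```

```text
ee_pos: [635.0, -37.7, 72.6]
ft_force: [-1.3, 1.2, 1.0]
```

```bash
python3 -m creep '[0.0008,-0.003,0,0,0.0015,-0.006,0,0,0.0023,-0.009,0,0,0.003,-0.012,0,0,0.0038,-0.015,0,0,0.0045,-0.018,0,0,0.0053,-0.021,0,0,0.006,-0.024,0,0,0.0068,-0.027,0,0]'| grep -E "pos|ft"
```

```text
ee_pos: [641.9, -64.8, 72.7]
ft_force: [0.9, 3.0, 0.1]
```

```bash
python3 -m creep '[0.0008,-0.003,0,0,0.0015,-0.006,0,0,0.0023,-0.009,0,0,0.003,-0.012,0,0,0.0038,-0.015,0,0,0.0045,-0.018,0,0,0.0053,-0.021,0,0,0.006,-0.024,0,0,0.0068,-0.027,0,0]'| grep -E "t:|pos|ft"
```

```text
t: 19.1
ee_pos: [648.7, -91.8, 72.7]
ft_force: [0.6, 2.2, -0.3]
```

```bash
python3 -m creep '[0.0005,-0.002,0,0,0.001,-0.004,0,0,0.0013,-0.005,0,0,0.0015,-0.006,0,0]'| grep -E "pos|ft";python3 -m creep '[0.00025,-0.001,0,0,0.0005,-0.002,0,0]'| grep -E "pos|ft"
```

```text
ee_pos: [650.1, -97.6, 72.6]
ft_force: [1.1, 0.9, 0.3]
ee_pos: [650.6, -99.5, 72.7]
ft_force: [0.2, 1.3, 0.0]
```

```bash
python3 -m creep '[0.00025,-0.001,0,0,0.00025,-0.001,0,0]'| grep -E "pos|ft";python3 -m creep '[0.00025,-0.001,0,0,0.00025,-0.001,0,0]'| grep -E "pos|ft"
```

```text
ee_pos: [650.9, -100.6, 72.7]
ft_force: [0.8, 1.7, 0.2]
ee_pos: [651.0, -101.2, 72.7]
ft_force: [0.6, 4.2, 1.3]
```

```bash
python3 -m creep '[0.00025,-0.001,0,0,0.00025,-0.001,0,0,0.00025,-0.001,0,0]'| grep -E "pos|ft"
```

```text
ee_pos: [651.0, -101.4, 72.7]
ft_force: [0.2, 6.9, 1.7]
```

```bash
python3 -m creep '[0.00025,-0.001,0,0,0.00025,-0.001,0,0,0.00025,-0.001,0,0]'| grep -E "pos|ft"
python3 -m creep '[-0.001,0.004,0,0,-0.003,0.012,0,0,-0.004,0.015,0,0,-0.004,0.015,0.03,0,-0.004,0.015,0.07,0,-0.004,0.015,0.11,0,-0.004,0.015,0.15,0,-0.004,0.015,0.15,0]'| grep -E "t:|pos|ft"
python3 -m creep '[0.005,-0.03,0,0,0.005,-0.06,0,0,0.005,-0.09,0,0,0.005,-0.09,0,0,0.005,-0.09,0,0]'| grep -E "t:|pos|ft"
python3 - <<'E'
from h import *
im,d=cams.get_image("wrist"); cv2.imwrite("pics/w4.png",im[:,:,::-1])
E
```

```text
ee_pos: [651.0, -101.6, 72.7]
ft_force: [-0.9, 11.5, 3.1]
t: 21.1
ee_pos: [652.0, -89.2, 231.7]
ft_force: [2.5, -0.7, 0.5]
t: 21.52
ee_pos: [652.2, -180.0, 222.3]
ft_force: [0.7, -0.0, -0.4]
```

View pics/w4.png

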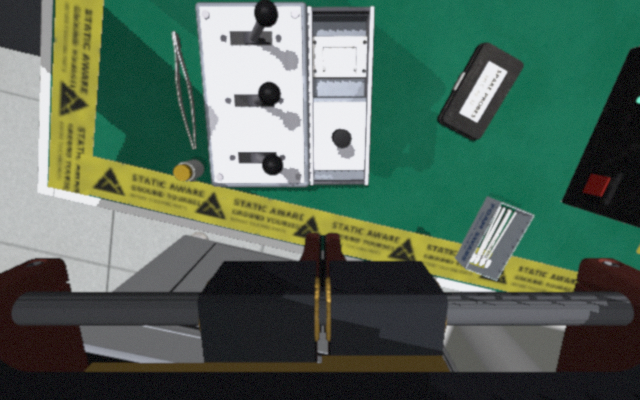

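The picture shows the three knobs over to the rear at (265,13), (268,93) and (272,164). The cover post is at the right end (342,138), the nest is exposed, and the tweezers and vial are in place.

```bash
python3 -c "
from workcell import ticket; print(ticket.close_job())"
```

```text
the job is handed in; nothing more can be done
None
```

I pushed all three levers fully over (left, middle, right), slid the cover fully open to its stop and handed the job in at about 22 s; the closing picture shows it all in place, but no verdict came back.

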